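# Load the filter cartridge of the bench dust extractor

### The job

The bench dust extractor needs its filter: swing its orange clamp open, slide the white filter cartridge along the table into the bay with the black gasket end first, then swing the clamp shut behind it until it is fully closed, so that it drives the cartridge home against the spring seal. Keep the cartridge flat on the table, and do not disturb the wax tin, the dropper bottle or the ocarina.

Things in the scene. Friction and masses are not known exactly. Their poses are not given: they have to be found in the camera images.
- extractor: grey bench dust extractor, fixed. Origin: middle of its bay's mouth, at table height; x points into the bay, y left across the mouth, z up. The bay has no floor: side walls 40 mm high, x = 0 to 120 mm, 100 mm apart inside, flaring to 127 mm over the first 27 mm at the mouth. Behind (x 120 to 230) the housing, 130 wide, 62 high. A 10 mm high hinge foot stands left of the mouth.
- clamp (a joint): angle (rad) of the orange swing clamp about an upright pin left of the mouth: 0 = closed across the mouth, grows as it swings out towards the robot, then left; stop at 2.5. Starts at 0.3 to 1.3; over 1.9 the way is free. Stays where left (0.4 N m friction): 6 N at the post swings it, 9 N in the last 0.25 rad. Arm 12 to 34 mm above the table; rubber nose 45 mm from the pin bears on the cartridge.
- clamp_hinge (a point): point on the clamp's pin axis at table height: x = -14, y = +70 mm in the extractor's frame
- clamp_post (a point): middle of the top of the clamp's upright post, by which it is pushed: orange, 16 mm diameter, from the arm up to 85 mm above the table, 72 mm from the pin. Its top 40 mm stand higher than the bay walls and the cartridge. Seen from the pin it lies along (-sin q, -cos q) in the extractor's x, y for clamp angle q.
- seal (a joint): how far (m) the black spring seal plate at the bay's inner end is pressed in: 0 = free, its face 98 mm inside the mouth; stop at 0.014. Spring of 330 N/m with 1 N preload. The closed clamp presses it in about 10 mm by way of the cartridge.
- cartridge: white filter cartridge, blue pleats on top: box 110 long (x) x 96 wide (y) x 45 mm high, about 0.25 kg, loose, in front of the extractor, left or right of the bay's line, turned up to 0.5 rad against it. Too wide to grasp: push it. Origin: centre of underside; +x points to the black gasket end, which goes in first. Touching the free seal it stands 12 mm out of the mouth; home, about 2 mm.
- cartridge_seal_end (a point): middle of the cartridge's gasket face: 55 mm ahead of its origin along its x, 22.5 mm up
- wax_tin: round green and white tin, 58 mm diameter, 22 mm high, loose, on the other side of the bay's line from the cartridge; origin: centre of its underside. Leave it.
- dropper_bottle: brown glass dropper bottle, 33 mm diameter, 102 mm tall, loose, standing to the right of the bay's mouth; origin: centre of its underside. Leave it.
- ocarina: tan clay ocarina, 138 mm long (its y), 84 mm wide, 39 mm high, loose, lying to the left of the bay beyond the clamp's swing; origin: centre of its underside. Leave it.
Mind the look-alikes: they are no part of the job. There is more than one size of the cartridge; the one meant has the size given above.

How it is judged (in metres and radians):
On the way:
1. the cartridge lies in the bay, gasket end first and at least 60 mm deep, with the clamp still open (x of cartridge_seal_end in the frame of extractor above 0.06 m and y of cartridge_seal_end in the frame of extractor between -0.015 and 0.015 m and value of joint clamp above 0.3 rad), for 0.2 s.
At the end, for the whole second after the job is handed in: The clamp is closed (within 0.07 rad), the seal is pressed in by more than 6 mm, and the cartridge lies flat, straight (0.07 rad) and at rest in the bay with its gasket face more than 103 mm inside the mouth and within 8 mm of the bay's middle line (value of joint clamp below 0.07 rad and value of joint seal above 0.006 m and x of cartridge_seal_end in the frame of extractor above 0.103 m and y of cartridge_seal_end in the frame of extractor between -0.008 and 0.008 m and angle between the x axis of cartridge and the x axis of extractor, either way round below 0.07 rad and angle between cartridge's own z axis and vertical below 0.05 rad and linear speed of cartridge below 0.01 m/s); the robot touches nothing.
It fails at once if the cartridge is lifted or tipped (angle between cartridge's own z axis and vertical above 0.35 rad or height (world z) of cartridge above 0.03 m).
It fails at once if the wax tin is moved more than 25 mm (distance of wax_tin from where it was at the start of the episode above 0.025 m).
It fails at once if the dropper bottle is moved more than 25 mm or tipped over (distance of dropper_bottle from where it was at the start of the episode above 0.025 m or angle between dropper_bottle's own z axis and vertical above 0.5 rad).
It fails at once if the ocarina is moved more than 25 mm (distance of ocarina from where it was at the start of the episode above 0.025 m).
It also fails if it takes over 72 s, if anything falls off the work surface, if the arm or the gripper's body presses on something with over 40 N, if the wrist force passes 120 N, or if a joint passes its speed limit or range.

### The arm

A 6-joint arm with a two-finger parallel gripper is mounted at the origin on a cart in front of the work surface, level with it; the furniture and walls round the work are solid. World frame = base frame: x ahead of the robot, y to its left, z up, the work surface at z = 0. Lengths are in m, angles in degrees, forces in N, time in s.
With the tool pointing down it reaches from about 0.4 to 0.825 m from the base axis. Payload 7 kg.
Tool frame: the origin (TCP) lies midway between the tips of the shut fingers; the grasp point (between the pads) lies 19 mm behind it; z points along the fingers, y is the line along which they close (so a half turn about z gives the same grasp; the last joint's range is limited). The gripper opens to 88 mm and grips with 3 to 60 N. Pads are 19 mm wide; open, the fingers measure 130 mm over their backs; the gripper's body (78 mm by 193 mm) begins 47 mm behind the grasp point.
Start: joints at [83.772, 20.546, 0.682, 0, -70.136, -16.507], TCP at [0.261, 0.623, 0.227] pointing down, gripper open.
Joint ranges: [-176.03, 176.03], [-82.01, 121.73], [-58.28, 71.71], [-173.87, 95.51], [-174.79, -0.11], [-173.66, 173.66]. Speed limits (degrees/s): [136.94, 136.94, 172.46, 180, 180, 180].

### API

Orientations are given as [roll, pitch, yaw] about the fixed x, y, z axes, in that order (R = Rz(yaw) Ry(pitch) Rx(roll)).
In Python, from plant import ctrl gives the robot as it stands. The module is installed in compiled form; this text tells all that it offers.
- The arm moves only by the tool send_rows, never from a script. Its argument "plan" is a list that holds one entry, the list of rows, each a list of 6 numbers: the shift along the tool's x, y, z in cm, then the turn, a rotation vector about the tool's x, y, z in degrees. A call has 1 to 8 rows; each row is the pose to reach, as a shift and turn from the pose commanded when the call began, along the tool's axes at that moment; what a row does not reach only later rows make up. A row lasts 1/12 s, in which the tool goes at most 41.7 mm and 7.16 degrees, less where a joint would pass 70% of its speed; a pose out of reach is approached as far as the arm can. A call with a gripper value outside its range is refused whole. "fingers" is the opening, from 0 (shut) to 1 (fully open), set as the call begins (left out, the last holds). The fingers move at their own pace and stop on an object; the grip force is fixed at half the most. Time passes only in rows, so rows that repeat a pose let the fingers close. It gives the time, the measured TCP pose, the force, the opening and the grip force at its end, in the units of the state.
- ctrl.get_obs(): the state, without advancing time (a new reading comes with each control period).
- ctrl.snapshot(name): name is "scene" or "top"; returns a dict with "img" (400x640x3 uint8, red, green, blue), "K" (3x3 intrinsics, pixels), "k1" (the pictures are not rectified: a ray, as slopes to the right and down, at radius r is drawn at 1 + k1 r^2 times it, then the intrinsics apply), "pose" (4x4, takes a point from camera to world coordinates). Camera axes: x right, y down, z forward; pixel columns grow to the right and rows downward; lengths in m; the calibration is good to about 2 mm. A picture is of the moment at which its call begins. There is no depth.
- ctrl.close_job(): hands the job in; it is judged then, once.
The state is a dict: "clock": time; "joint_pos": joint angles; "qvel": joint speeds; "tau": joint torques, N m; "tool_pos": TCP position; "orientation": TCP orientation; "force": force on the tool from outside, world axes, zero at the start; "moment": the same for the moment, N m; "opening": finger opening in m; "gripper_force": force on a finger pad.
Only numpy, scipy, OpenCV 4.12 (cv2) and the standard library are available. Lean on these libraries where they do the work, as an engineer would, in place of code of your own. Each camera call takes 0.05 s, during which the arm holds its last target. There are 200 camera calls.

## Working session

There is one attempt and no reset: what is moved stays moved. The work goes in short steps, Python scripts to look and compute and a tool call to move; the robot and the scene stay as the last step left them, time stands still between calls to the robot, and variables do not carry over. Pictures are saved under pics/ and viewed, at most 10 in all, crops included, and the job is handed in when it is done.

Besides the shell and the picture viewer there is one more tool, called after "Emit:" by a JSON object that holds its "op" and its "data". send_rows: Moves the arm, as the interface text tells. Its arguments: {"type":"object","properties":{"plan":{"type":"array","items":{"type":"array","items":{"type":"array","items":{"type":"number"}}}},"fingers":{"type":"number"}},"required":["plan"]}

```bash
mkdir -p pics
cat > h.py <<'E'
import numpy as np, cv2
from plant import ctrl
def snap(n,f=None):
    s=ctrl.snapshot(n)
    if f: cv2.imwrite('pics/'+f,s['img'][:,:,::-1])
    return s
def ray(s,uv,z=0.0):
    K=np.array(s['K']);T=np.array(s['pose'])
    p=np.linalg.solve(K,np.r_[uv,1.0])[:2]
    q=p.copy()
    for _ in range(20): q=p/(1+s['k1']*(q@q))
    d=T[:3,:3]@np.r_[q,1]; o=T[:3,3]
    return o+d*(z-o[2])/d[2]
def proj(s,P):
    K=np.array(s['K']);T=np.array(s['pose'])
    c=T[:3,:3].T@(np.array(P,float)-T[:3,3]); q=c[:2]/c[2]; q=q*(1+s['k1']*(q@q))
    return (K@np.r_[q,1])[:2]
E
python3 - <<'E'
from h import *
a=snap('scene','scene0.png');b=snap('top','top0.png')
for s in(a,b):print(np.round(s['K'],1).tolist(),s['k1'],np.round(s['pose'],3).tolist())
o=ctrl.get_obs();print({k:np.round(v,3).tolist() for k,v in o.items()})
E
```

```text
[[418.3, 0.0, 323.2], [0.0, 418.3, 194.7], [0.0, 0.0, 1.0]] -0.013187648969923721 [[-0.836, -0.378, 0.397, 0.215], [-0.548, 0.585, -0.597, 0.623], [-0.007, -0.717, -0.697, 0.816], [0.0, 0.0, 0.0, 1.0]]
[[484.4, 0.0, 316.3], [0.0, 484.4, 203.7], [0.0, 0.0, 1.0]] 0.032177223843729966 [[0.005, -0.987, 0.158, 0.387], [-1.0, -0.004, 0.007, -0.008], [-0.006, -0.158, -0.987, 1.378], [0.0, 0.0, 0.0, 1.0]]
{'clock': 0.1, 'joint_pos': [83.771, 20.587, 0.64, -0.017, -70.135, -16.507], 'qvel': [0.035, -0.177, 0.113, 0.109, -0.029, -0.055], 'tau': [-0.003, -58.416, 29.375, 7.015, 0.01, -0.0], 'tool_pos': [0.261, 0.622, 0.226], 'orientation': [179.917, -0.008, -22.741], 'force': [0.807, -0.036, 0.063], 'moment': [-0.014, -0.049, -0.017], 'gripper_force': 0.0, 'opening': 0.088}
```

View pics/scene0.png

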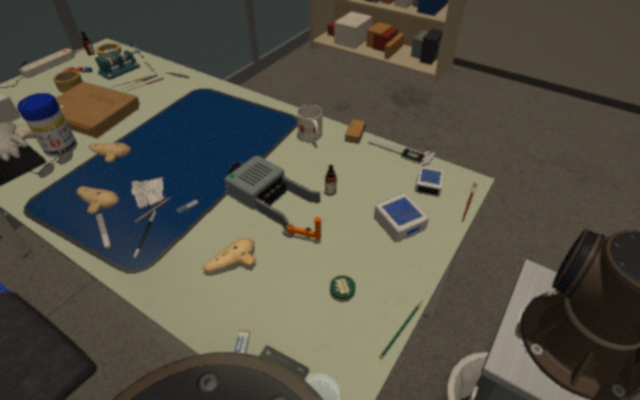

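View pics/top0.png

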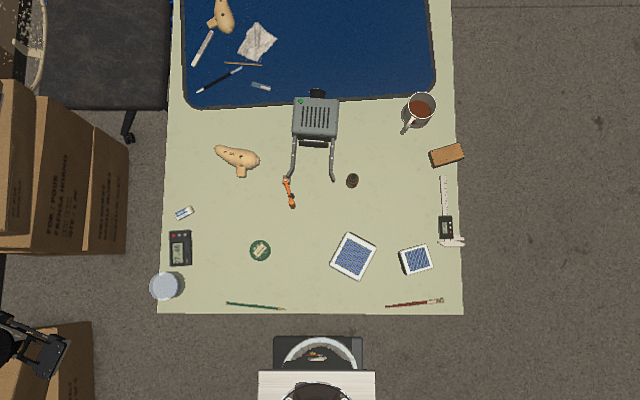

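The top view shows the extractor at about (315,120), mouth facing the robot at row ~178; the clamp post is at (293,205). The larger cartridge is at (353,256), the small look-alike at (415,259), the tin at (260,250) and the bottle at (352,180). Next I'll enlarge both views to find the gasket end.

Run:
```python
from h import *
a=cv2.imread('pics/scene0.png');b=cv2.imread('pics/top0.png')
A=cv2.resize(a[140:280,220:460],(800,467)) ; B=cv2.resize(b[85:290,270:400],None,fx=2.9,fy=2.9,interpolation=cv2.INTER_CUBIC)
A=cv2.resize(a[150:270,220:440],None,fx=1.9,fy=1.9,interpolation=cv2.INTER_CUBIC)
out=np.zeros((594,800,3),np.uint8); out[:B.shape[0],:B.shape[1]]=B; out[:A.shape[0],B.shape[1]+5:B.shape[1]+5+A.shape[1]]=A[:, :800-B.shape[1]-5]
cv2.imwrite('pics/crop0.png',out)
s=snap('top');im=s['img'].astype(int);hsv=cv2.cvtColor(s['img'],cv2.COLOR_RGB2HSV)
for n,p,z in [('pin',(287,180),.034),('post',(293,205),.085),('cart',(353,256),.045),('tin',(260,250),.022),('bottle',(352,180),.1),('wallL',(292,178),.04),('wallR',(332,181),.04),('hL',(292,138),.062),('hR',(337,138),.062),('hbL',(293,97),.062),('hbR',(338,97),.062),('oca',(242,160),.02)]:
    print(n,np.round(ray(s,p,z),3))
# orange
m=((hsv[...,0]<14)&(hsv[...,1]>180)&(hsv[...,2]>120)).astype(np.uint8); m[:, :270]=0;m[:,310:]=0;m[:165]=0;m[215:]=0
print(np.argwhere(m)[:,::-1].min(0),np.argwhere(m)[:,::-1].max(0),m.sum())
# cartridge white+blue
g=((im.min(2)>190)|((hsv[...,0]>100)&(hsv[...,0]<130)&(hsv[...,1]>90))).astype(np.uint8); g[:225]=0;g[285:]=0;g[:,:320]=0;g[:,385:]=0
c=max(cv2.findContours(g,0,2)[0],key=cv2.contourArea)
r=cv2.boxPoints(cv2.minAreaRect(c));print(r.tolist())
P=np.array([ray(s,q,.045)[:2] for q in r]);print(np.round(P,4).tolist(),[round(float(np.linalg.norm(P[i]-P[i-1])),4) for i in range(4)])
```

```text
pin [0.67  0.084 0.034]
post [0.59  0.064 0.085]
cart [ 0.456 -0.1    0.045]
tin [0.472 0.158 0.022]
bottle [ 0.656 -0.095  0.1  ]
wallL [0.674 0.07  0.04 ]
wallR [ 0.666 -0.043  0.04 ]
hL [0.784 0.07  0.062]
hR [ 0.785 -0.056  0.062]
hbL [0.905 0.069 0.062]
hbR [ 0.905 -0.059  0.062]
oca [0.731 0.216 0.02 ]
[283 178] [293 204] 57
[[329.5, 264.5000305175781], [346.9678955078125, 232.05967712402344], [376.0091552734375, 247.69729614257812], [358.541259765625, 280.13763427734375]]
[[0.4322, -0.0357], [0.5212, -0.0839], [0.4786, -0.1632], [0.3905, -0.1145]] [0.0891, 0.1012, 0.0901, 0.1006]
```

View pics/crop0.png

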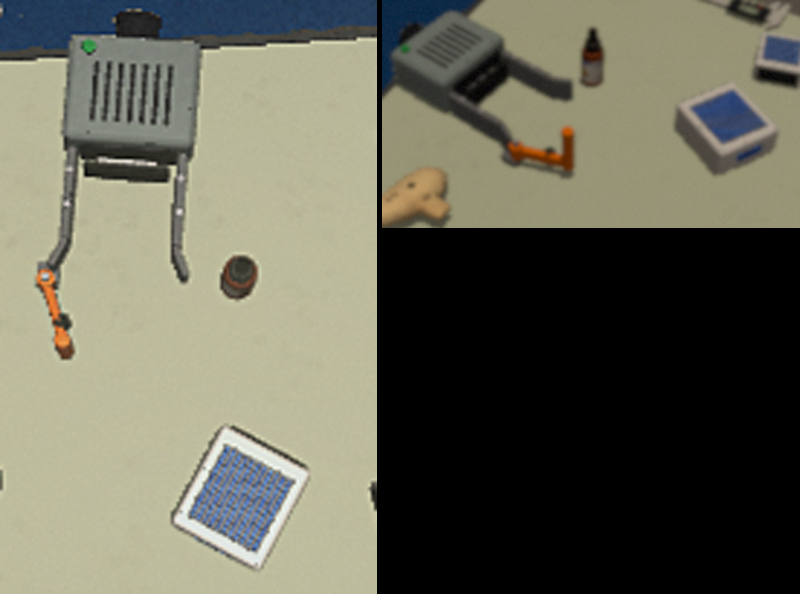

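The crop shows the cartridge's dark gasket edge on its far-right side, with a blue label on the near face. That puts cartridge x at about -29° yaw. Next is a precise zoom of the extractor in both views.

Run:
```python
from h import *
a=cv2.imread('pics/scene0.png');b=cv2.imread('pics/top0.png')
B=cv2.resize(b[90:215,280:345],None,fx=4.7,fy=4.7,interpolation=cv2.INTER_CUBIC);A=cv2.resize(a[150:245,225:325],None,fx=4.8,fy=4.8,interpolation=cv2.INTER_CUBIC)
out=np.zeros((590,800,3),np.uint8); out[:B.shape[0],:B.shape[1]]=B[:590]; out[:A.shape[0],310:310+A.shape[1]]=A
cv2.imwrite('pics/crop1.png',out)
```

```text
(no output)
```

View pics/crop1.png

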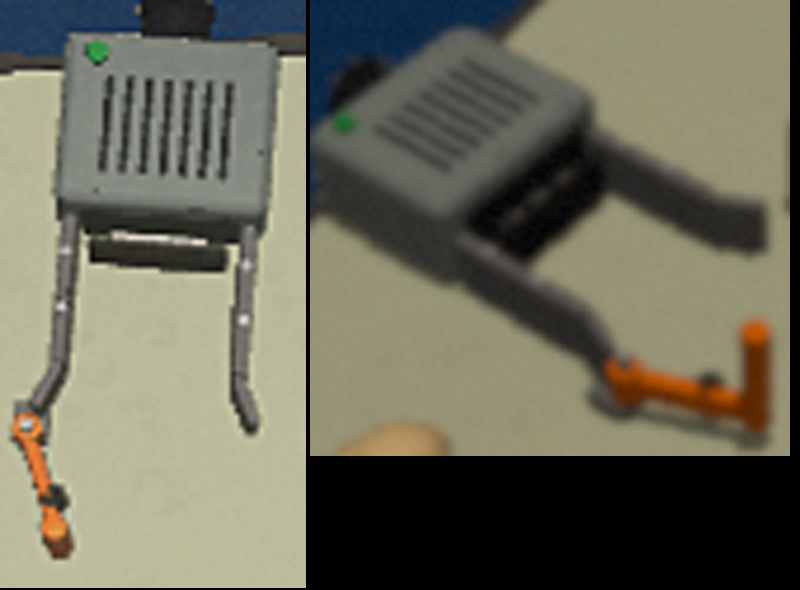

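The zoom shows the housing's top corners, the wall tops from about (68,220) to (62,365) and (250,235) to (238,375), the pin at (27,425) and the post top at (54,525). In the scene half, the post top is at (756,328). The extractor is turned slightly clockwise.

Run:
```python
from h import *
a=snap('scene');b=snap('top')
t=lambda x,y:((x+.5)/4.7-.5+280,(y+.5)/4.7-.5+90)
c=lambda x,y:((x-310+.5)/4.8-.5+225,(y+.5)/4.8-.5+150)
def tri(pa,pb):
    L=[]
    for s,p in((a,pa),(b,pb)):
        o=np.array(s['pose'])[:3,3];d=ray(s,p,0)-o;L.append((o,d/np.linalg.norm(d)))
    M=sum(np.eye(3)-np.outer(d,d) for o,d in L);v=sum((np.eye(3)-np.outer(d,d))@o for o,d in L)
    return np.round(np.linalg.solve(M,v),4)
R=lambda p,z:np.round(ray(b,t(*p),z)[:2],4).tolist(); S=lambda p,z:np.round(ray(a,c(*p),z)[:2],4).tolist()
print('post tri',tri(c(756,328),t(54,524)),'top.085',R((54,524),.085),S((756,328),.085))
print('pin tri',tri(c(625,370),t(27,425)),R((27,425),.034),S((625,370),.034))
print('green',tri(c(345,123),t(97,50)))
for n,p,z in [('bl',(68,36),.062),('br',(278,42),.062),('fl',(62,201),.062),('fr',(268,214),.062),('wl1',(70,225),.04),('wl2',(62,362),.04),('wr1',(249,245),.04),('wr2',(238,375),.04),('tipR',(252,422),.04),('tipL',(35,407),.04)]: print(n,R(p,z))
print('scene tipR',S((763,207),.04),'fr',S((590,105),.062),'fl',S((455,215),.062))
m=lambda p:b['img'][p[1],p[0]]
# bottle centre in top: dark blob
hsv=cv2.cvtColor(b['img'],cv2.COLOR_RGB2HSV);g=(hsv[...,2]<110).astype(np.uint8)[165:195,338:368]
ys,xs=np.nonzero(g);print('bottle px',xs.mean()+338,ys.mean()+165,len(xs),xs.min()+338,xs.max()+338,ys.min()+165,ys.max()+165)
```

```text
post tri [0.6006 0.069  0.0842] top.085 [0.6006, 0.0691] [0.6, 0.0696]
pin tri [0.6703 0.0894 0.0293] [0.6694, 0.0892] [0.6674, 0.0926]
green [0.8952 0.0482 0.0626]
bl [0.904, 0.0657]
br [0.9005, -0.0614]
fl [0.8005, 0.0681]
fr [0.7928, -0.0552]
wl1 [0.7924, 0.0644]
wl2 [0.707, 0.0682]
wr1 [0.7801, -0.0445]
wr2 [0.6993, -0.0378]
tipR [0.6705, -0.0462]
tipL [0.6792, 0.0841]
scene tipR [0.6713, -0.0426] fr [0.7883, -0.0401] fl [0.7949, 0.0717]
bottle px 351.63432835820896 180.26119402985074 134 346 357 173 187
```

Add to h.py:
```python
from scipy.spatial.transform import Rotation as Ro
def go(x,y,z,yaw):
    o=ctrl.get_obs();R=Ro.from_euler('xyz',o['orientation'],degrees=True)
    G=Ro.from_euler('xyz',[180,0,yaw],degrees=True)
    d=R.inv().apply(np.array([x,y,z])-o['tool_pos'])*100
    print('pos',np.round(o['tool_pos'],4),np.round(o['orientation'],1),'F',np.round(o['force'],1),'t',round(float(o['clock']),1),'row',np.round(d,2),np.round((R.inv()*G).as_rotvec(degrees=True),1))
```

```text
(no output)
```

Emit:
{"op": "send_rows", "data": {"plan": [[[3.2,2.5,0,0,0,-3],[6.5,5,0,0,0,-6],[9.7,7.5,0,0,0,-9],[13,10,0,0,0,-12],[16.2,12.5,0,0,0,-15],[19.5,15,0,0,0,-18],[22.7,17.5,0,0,0,-21],[26,20,0,0,0,-22.7]]], "fingers": 0}}

```text
clock: 0.92
tool_pos: [0.4238, 0.3358, 0.2268]
orientation: [-180.0, -0.0, 0.2]
force: [0.9, 0.6, -0.3]
opening: 0.0404
gripper_force: 0.0
```

```bash
python3 -c "
from h import *
go(.602,.020,.12,0)"
```

```text
pos [0.4238 0.3358 0.2268] [-180.    -0.     0.2] F [ 0.9  0.6 -0.3] t 0.9 row [17.73 31.63 10.67] [-0.  -0.   0.2]
```

Emit:
{"op": "send_rows", "data": {"plan": [[[2.2,3.4,0,0,0,0],[4.4,6.8,0,0,0,0],[6.6,10.2,0,0,0,0],[8.8,13.6,0,0,0,0],[11,17,0,0,0,0],[13.2,20.4,0,0,0,0],[15.4,23.8,0,0,0,0],[17.6,27.2,0,0,0,0]]]}}

```text
clock: 1.58
tool_pos: [0.6, 0.0636, 0.2268]
orientation: [-180.0, -0.0, -0.0]
force: [1.0, 1.4, 0.4]
opening: 0.0006
gripper_force: 0.0
```

Emit:
{"op": "send_rows", "data": {"plan": [[[0,3.3,0,0,0,0],[0,4.6,3,0,0,0],[0,4.6,6.5,0,0,0],[0,4.6,10,0,0,0],[0,4.6,13.5,0,0,0],[0,4.6,17,0,0,0],[0,4.6,17.5,0,0,0],[0,4.6,17.5,0,0,0]]]}}

```text
clock: 2.25
tool_pos: [0.5976, 0.0189, 0.0496]
orientation: [179.9, 0.3, -0.0]
force: [-0.4, 0.1, 0.6]
opening: 0.0004
gripper_force: 0.0
```

```bash
python3 -c "
from h import *
go(.595,.12,.05,0)"
```

```text
pos [0.5976 0.0189 0.0496] [179.9   0.3  -0. ] F [-0.4  0.1  0.6] t 2.2 row [ -0.27 -10.11  -0.06] [ 0.1  0.3 -0. ]
```

Emit:
{"op": "send_rows", "data": {"plan": [[[0,-1.5,0,0,0,0],[0,-2.7,0,0,0,0],[0,-3.9,0,0,0,0],[0,-5.1,0,0,0,0],[0.3,-6.3,0,0,0,0],[0.8,-7.4,0,0,0,0],[1.4,-8.4,0,0,0,0],[2.0,-9.2,0,0,0,0]]]}}

```text
clock: 2.92
tool_pos: [0.6186, 0.1123, 0.0537]
orientation: [180.0, 0.0, 0.0]
force: [-3.7, -5.4, 1.9]
opening: 0.0004
gripper_force: 2.8
```

Emit:
{"op": "send_rows", "data": {"plan": [[[0,0,0,0,0,0],[0,1,0,0,0,0],[-2,3,0,0,0,0],[-3,3,-3,0,0,0],[-5,4,-7,0,0,0],[-8,6,-10,0,0,0],[-10,9,-11,0,0,0],[-12,12,-11,0,0,0]]]}}

```text
clock: 3.58
tool_pos: [0.5004, -0.0084, 0.1663]
orientation: [-179.9, -0.5, 0.1]
force: [1.5, -1.6, 0.6]
opening: 0.0009
gripper_force: 0.0
```

Run:
```python
from h import *
s=snap('top','top1.png');im=s['img'].astype(int);hsv=cv2.cvtColor(s['img'],cv2.COLOR_RGB2HSV)
m=((hsv[...,0]<14)&(hsv[...,1]>180)&(hsv[...,2]>120)).astype(np.uint8);m[:165]=0;m[215:]=0;m[:,:262]=0;m[:,310:]=0
p=np.argwhere(m)[:,::-1];print(len(p),p[p[:,0].argmin()],p.min(0),p.max(0))
# cartridge incl. dark gasket: everything that is not table colour
g=((im.min(2)>190)|((hsv[...,0]>100)&(hsv[...,0]<130)&(hsv[...,1]>90))).astype(np.uint8); g[:225]=0;g[285:]=0;g[:,:320]=0;g[:,385:]=0
c=max(cv2.findContours(g,0,1)[0],key=cv2.contourArea)
P=np.array([ray(s,q[0],.045)[:2] for q in c],np.float32);r=cv2.minAreaRect(P);print(r,cv2.boxPoints(r).round(4).tolist())
o=cv2.imread('pics/top1.png');cv2.imwrite('pics/crop2.png',cv2.resize(o[130:290,210:390],None,fx=3.7,fy=3.7,interpolation=cv2.INTER_CUBIC))
go(.4,-.25,.12,60)
```

```text
52 [264 195] [264 178] [288 198]
((0.45551788806915283, -0.09939581155776978), (0.09130245447158813, 0.10219819098711014), 61.589447021484375) [[0.3889000117778778, -0.1151999980211258], [0.47870001196861267, -0.1639000028371811], [0.5221999883651733, -0.0835999995470047], [0.43230000138282776, -0.0348999984562397]]
pos [ 0.4948 -0.0128  0.1647] [-1.799e+02 -2.000e-01 -1.000e-01] F [-7.6 -5.1 -2.8] t 3.6 row [-9.47 23.73  4.38] [  0.   -0.3 -60.1]
```

View pics/crop2.png

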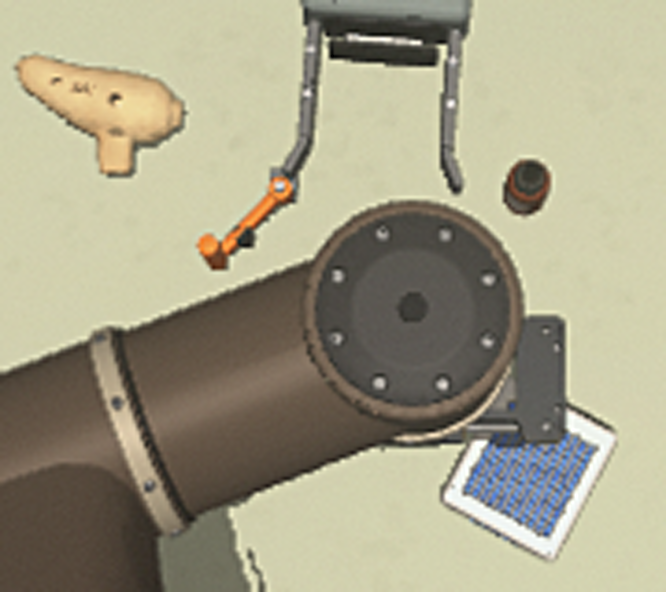

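The crop shows the clamp post swung well past 1.9 rad at crop (210,243). The bottle and ocarina are undisturbed. Next I'll go to the cartridge's right side.

Emit:
{"op": "send_rows", "data": {"plan": [[[-1,2,0,0,0,-7],[-2,4,0,0,0,-14],[-3,6,0,0,0,-21],[-4,8,0,0,0,-28],[-5,10,0,0,0,-35],[-6,12,0,0,0,-42],[-7,14,0,0,0,-49],[-7.7,15.9,0,0,0,-56]]], "fingers": 0.55}}

```text
clock: 4.3
tool_pos: [0.4214, -0.1685, 0.1626]
orientation: [179.9, -0.1, 56.3]
force: [-0.1, -0.7, -0.5]
opening: 0.0459
gripper_force: 0.0
```

```bash
python3 -c "
from h import *
go(.418,-.172,.015,61.5);print(ctrl.get_obs()['joint_pos'])"
```

```text
pos [ 0.4214 -0.1685  0.1626] [ 1.799e+02 -1.000e-01  5.630e+01] F [-0.1 -0.7 -0.5] t 4.3 row [-0.51 -0.12 14.76] [ 0.1 -0.1 -5.2]
[ 3.19260921e+00  2.45965183e+00 -3.15233571e+01 -1.55631366e-02
 -5.58436341e+01  1.43118507e+02]
```

Emit:
{"op": "send_rows", "data": {"plan": [[[-0.5,-0.1,3,0,0,-5.2],[-0.5,-0.1,6.5,0,0,-5.2],[-0.5,-0.1,10,0,0,-5.2],[-0.5,-0.1,13,0,0,-5.2],[-0.5,-0.1,14.7,0,0,-5.2],[-0.5,-0.1,14.7,0,0,-5.2]]]}}

```text
clock: 4.8
tool_pos: [0.4163, -0.1712, 0.0122]
orientation: [-179.8, 0.1, 61.1]
force: [-0.0, 0.5, -0.4]
opening: 0.0478
gripper_force: 0.0
```

Run:
```python
from h import *
o=ctrl.get_obs();print(np.round(o['tool_pos'],4),np.round(o['orientation'],2))
# plan: pusher carries cartridge. cart goal yaw -3.2; straight L then arc
phi=-3.2; O=np.array([.6745,.016])
c0=np.array([.457,-.1004]);y0=-28.5
a0=np.radians(y0+90);a1=np.radians(phi+90)
# goal: centre on bay line: n.(c-O)=0
n=np.array([-np.sin(np.radians(phi)),np.cos(np.radians(phi))])
need=-n@(c0-O);print('lateral need',need)
L=.05;u0=np.array([np.cos(a0),np.sin(a0)])
arc=lambda R,a:R*np.array([np.sin(a)-np.sin(a0),np.cos(a0)-np.cos(a)])
R=(need-n@(u0*L))/(n@arc(1,a1));print('R',R)
off=.048+.0095
T0=np.array(o['tool_pos'])[:2]; th=np.radians(o['orientation'][2]); X=np.array([np.cos(th),np.sin(th)]);Y=np.array([np.sin(th),-np.cos(th)])
for l,a in [(0,a0),(L/2,a0),(L,a0)]+[(L,a0+(a1-a0)*k/12) for k in range(1,13)]:
    c=c0+u0*l+arc(R,a); u=np.array([np.cos(a),np.sin(a)]);t=c-u*off; d=(t-T0)*100
    print(np.round(c,3),np.round(t,3),'row',np.round([d@X,d@Y],2),'rz',round(-(np.degrees(a)-np.degrees(th)),1))
```

```text
[ 0.4163 -0.1712  0.0122] [-1.7979e+02  1.0000e-01  6.1110e+01]
lateral need 0.12835968228679573
R 0.19458061247469477
[ 0.457 -0.1  ] [ 0.43  -0.151] row [2.42 0.18] rz -0.4
[ 0.469 -0.078] [ 0.441 -0.129] row [4.92 0.16] rz -0.4
[ 0.481 -0.056] [ 0.453 -0.107] row [7.42 0.14] rz -0.4
[ 0.484 -0.05 ] [ 0.459 -0.102] row [8.14 0.34] rz -2.5
[ 0.487 -0.044] [ 0.464 -0.096] row [8.87 0.5 ] rz -4.6
[ 0.49  -0.037] [ 0.468 -0.09 ] row [9.6  0.64] rz -6.7
[ 0.493 -0.03 ] [ 0.473 -0.084] row [10.34  0.76] rz -8.8
[ 0.495 -0.024] [ 0.477 -0.078] row [11.08  0.84] rz -10.9
[ 0.497 -0.017] [ 0.481 -0.072] row [11.82  0.9 ] rz -13.0
[ 0.499 -0.01 ] [ 0.485 -0.066] row [12.57  0.93] rz -15.1
[ 0.5   -0.003] [ 0.489 -0.059] row [13.32  0.94] rz -17.3
[0.502 0.004] [ 0.492 -0.053] row [14.06  0.91] rz -19.4
[0.503 0.011] [ 0.495 -0.046] row [14.81  0.86] rz -21.5
[0.504 0.018] [ 0.498 -0.039] row [15.55  0.78] rz -23.6
[0.504 0.026] [ 0.501 -0.032] row [16.29  0.67] rz -25.7
```

Emit:
{"op": "send_rows", "data": {"plan": [[[0.8,0.2,0,0,0,-0.4],[1.6,0.2,0,0,0,-0.4],[2.4,0.2,0,0,0,-0.4],[3.2,0.2,0,0,0,-0.4],[4.0,0.2,0,0,0,-0.4],[4.9,0.2,0,0,0,-0.4],[5.7,0.15,0,0,0,-0.4],[6.5,0.15,0,0,0,-0.4]]]}}

```text
clock: 5.47
tool_pos: [0.4514, -0.1139, 0.0148]
orientation: [180.0, -0.0, 61.6]
force: [-1.9, -3.2, 2.4]
opening: 0.0483
gripper_force: 1.7
```

Run:
```python
from h import *
o=ctrl.get_obs();print(np.round(o['tool_pos'],4),np.round(o['orientation'],2),o['force'])
W=[(.453,-.107,61.5),(.459,-.102,63.6),(.464,-.096,65.7),(.468,-.09,67.8),(.473,-.084,69.9),(.477,-.078,72),(.481,-.072,74.1),(.485,-.066,76.2)]
th=np.radians(o['orientation'][2]);X=np.array([np.cos(th),np.sin(th)]);Y=np.array([np.sin(th),-np.cos(th)])
for x,y,w in W:
    d=(np.array([x,y])-o['tool_pos'][:2])*100;print(np.round([d@X,d@Y,o['orientation'][2]-w],2))
```

```text
[ 0.4514 -0.1139  0.0148] [179.99  -0.    61.58] [-1.87393543 -3.17262948  2.39927665]
[ 0.68 -0.19  0.08]
[ 1.41  0.1  -2.02]
[ 2.18  0.26 -4.12]
[ 2.89  0.32 -6.22]
[ 3.66  0.48 -8.32]
[  4.38   0.54 -10.42]
[  5.1    0.61 -12.52]
[  5.81   0.67 -14.62]
```

Emit:
{"op": "send_rows", "data": {"plan": [[[0.7,0,0,0,0,0],[1.4,0.2,0,0,0,-2],[2.2,0.35,0,0,0,-4.1],[2.9,0.45,0,0,0,-6.2],[3.7,0.55,0,0,0,-8.3],[4.4,0.65,0,0,0,-10.4],[5.1,0.7,0,0,0,-12.5],[5.8,0.75,0,0,0,-14.6]]]}}

```text
clock: 6.13
tool_pos: [0.4859, -0.0666, 0.0145]
orientation: [180.0, -0.0, 76.3]
force: [-0.3, -3.7, 1.9]
opening: 0.0485
gripper_force: 1.4
```

Run:
```python
from h import *
o=ctrl.get_obs();print(np.round(o['tool_pos'],4),np.round(o['orientation'],2),o['force'])
W=[(.489,-.059,78.4),(.492,-.053,80.5),(.495,-.046,82.6),(.498,-.039,84.7),(.501,-.032,86.8)]
th=np.radians(o['orientation'][2]);X=np.array([np.cos(th),np.sin(th)]);Y=np.array([np.sin(th),-np.cos(th)])
for x,y,w in W:
    d=(np.array([x,y])-o['tool_pos'][:2])*100;print(np.round([d@X,d@Y,o['orientation'][2]-w],2))
```

```text
[ 0.4859 -0.0666  0.0145] [180.    -0.    76.34] [-0.26432041 -3.73072583  1.92789503]
[ 0.82  0.12 -2.06]
[ 1.47  0.27 -4.16]
[ 2.22  0.4  -6.26]
[ 2.97  0.53 -8.36]
[  3.72   0.65 -10.46]
```

Emit:
{"op": "send_rows", "data": {"plan": [[[0.8,0.1,0,0,0,-2.1],[1.5,0.25,0,0,0,-4.2],[2.2,0.4,0,0,0,-6.3],[3.0,0.5,0,0,0,-8.4],[3.7,0.65,0,0,0,-10.5],[3.7,0.65,0,0,0,-10.5],[2.2,0.4,0,0,0,-10.5],[0,0,0,0,0,-10.5]]]}}

```text
clock: 6.8
tool_pos: [0.486, -0.0666, 0.0145]
orientation: [180.0, -0.0, 86.8]
force: [-0.4, -1.4, 0.3]
opening: 0.0479
gripper_force: 0.0
```

Emit:
{"op": "send_rows", "data": {"plan": [[[-2,0,-1,0,0,0],[-4,0,-4,0,0,0],[-6,0,-8,0,0,0],[-9,0,-11,0,0,0],[-12,0,-13,0,0,0],[-15,0,-14,0,0,0],[-15,0,-14,0,0,0]]]}}

```text
clock: 7.38
tool_pos: [0.4767, -0.2035, 0.1563]
orientation: [179.5, 2.0, 85.2]
force: [0.9, -0.3, -0.3]
opening: 0.048
gripper_force: 0.0
```

```bash
cat >> h.py <<'E'
def cart(s,roi=None):
    im=s['img'].astype(int);hsv=cv2.cvtColor(s['img'],cv2.COLOR_RGB2HSV)
    g=((im.min(2)>185)|((hsv[...,0]>100)&(hsv[...,0]<130)&(hsv[...,1]>90))).astype(np.uint8)
    x0,x1,y0,y1=roi; k=np.zeros_like(g);k[y0:y1,x0:x1]=g[y0:y1,x0:x1]
    c=max(cv2.findContours(k,0,1)[0],key=cv2.contourArea)
    P=np.array([ray(s,q[0],.045)[:2] for q in c],np.float32);r=cv2.minAreaRect(P)
    return r,cv2.boxPoints(r)
E
python3 - <<'E'
from h import *
s=snap('top','top2.png');r,b=cart(s,(275,385,165,285));print(r,b.round(4).tolist())
o=cv2.imread('pics/top2.png');cv2.imwrite('pics/crop3.png',cv2.resize(o[130:290,230:390],None,fx=3.7,fy=3.7,interpolation=cv2.INTER_CUBIC))
go(.42,.02,.12,0)
E
```

```text
((0.6679441332817078, 0.08867048472166061), (0.004036447498947382, 0.0019954938907176256), 44.945560455322266) [[0.6657999753952026, 0.08799999952316284], [0.6672000288963318, 0.08649999648332596], [0.6700999736785889, 0.08940000087022781], [0.6686999797821045, 0.09080000221729279]]
pos [ 0.476  -0.202   0.1546] [179.6   1.9  85.2] F [ 0.   1.1 -1.6] t 7.4 row [21.76 -7.46  2.71] [ 1.7  1.2 85.2]
```

View pics/crop3.png

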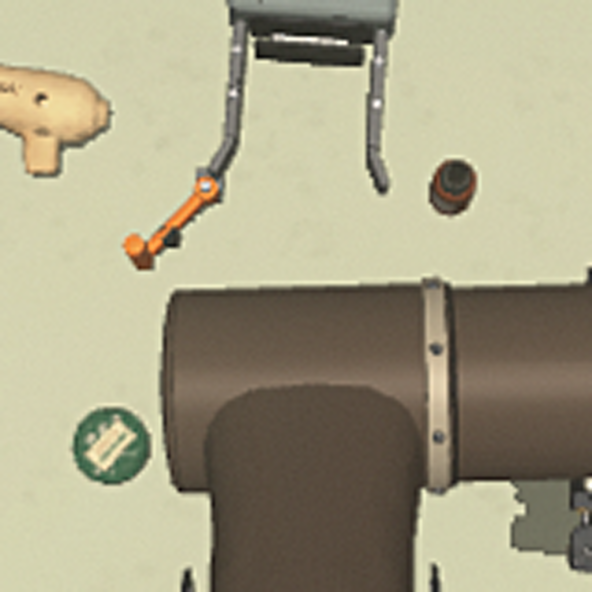

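The arm hides the cartridge from the top camera here. The tin and bottle have not moved. I'll use the scene camera and the blue pleats, calibrated on the first picture.

```bash
cat >> h.py <<'E'
def blue(s,img,roi,cam_z=.045):
    hsv=cv2.cvtColor(img,cv2.COLOR_RGB2HSV);x0,x1,y0,y1=roi
    g=((hsv[...,0]>98)&(hsv[...,0]<130)&(hsv[...,1]>80)).astype(np.uint8);k=np.zeros_like(g);k[y0:y1,x0:x1]=g[y0:y1,x0:x1]
    k=cv2.morphologyEx(k,cv2.MORPH_CLOSE,np.ones((3,3)))
    c=max(cv2.findContours(k,0,1)[0],key=cv2.contourArea);print('area',cv2.contourArea(c),cv2.boundingRect(c))
    P=np.array([ray(s,q[0],cam_z)[:2] for q in c],np.float32);r=cv2.minAreaRect(P);b=cv2.boxPoints(r)
    e=max((b[1]-b[0],b[2]-b[1]),key=np.linalg.norm);e=e*np.sign(e[0])
    print('blue c',np.round(r[0],4),'size',np.round(r[1],4),'yaw long',round(float(np.degrees(np.arctan2(e[1],e[0]))),1));return r,b
E
python3 - <<'E'
from h import *
s=snap('scene','scene2.png');t=snap('top')
blue(s,cv2.imread('pics/scene0.png')[:,:,::-1].copy(),(370,428,190,240))
blue(t,cv2.imread('pics/top0.png')[:,:,::-1].copy(),(320,385,225,285))
blue(s,s['img'],(300,428,185,300))
E
```

```text
area 483.0 (384, 198, 36, 26)
blue c [ 0.4557 -0.0973] size [0.0673 0.07  ] yaw long -27.4
area 618.5 (336, 239, 34, 36)
blue c [ 0.4544 -0.0987] size [0.0692 0.0732] yaw long -28.0
area 590.5 (344, 222, 38, 29)
blue c [0.4986 0.0284] size [0.0672 0.0712] yaw long -3.2
```

View pics/scene2.png

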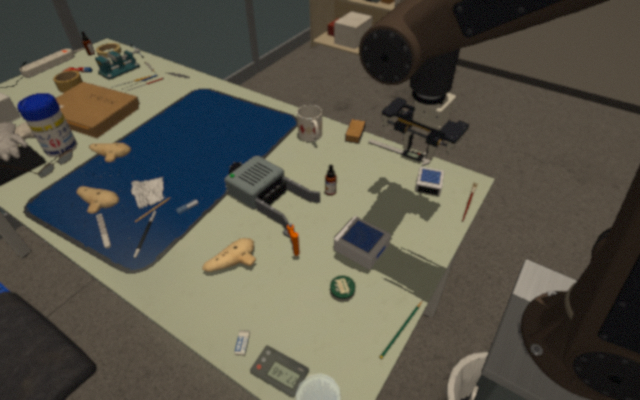

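The scene view shows the cartridge at about (362,244), squared up in front of the bay, with the bottle, tin and ocarina in place. Next I'll go behind the cartridge.

Emit:
{"op": "send_rows", "data": {"plan": [[[2,-0.5,0,0,0,7],[4,-1,0,0,0,14],[6,-2,0,0,0,21],[8,-3,0,0,0,28],[10,-3.5,0,0,0,35],[12,-4,0,0,0,42],[14,-5,0,0,0,49],[16,-5.5,0,0,0,56]]]}}

```text
clock: 8.2
tool_pos: [0.4327, -0.0354, 0.147]
orientation: [178.4, 1.0, 29.1]
force: [0.1, 0.3, 0.3]
opening: 0.0481
gripper_force: 0.0
```

```bash
python3 -c "
from h import *
go(.412,.0315,.12,-3.2)"
```

```text
pos [ 0.4327 -0.0354  0.147 ] [178.4   1.   29.1] F [0.1 0.3 0.3] t 8.2 row [ 1.49 -6.93  2.48] [ 1.9  0.5 32.3]
```

Emit:
{"op": "send_rows", "data": {"plan": [[[0.5,-2,0,0.5,0.2,7],[1,-4,0,1,0.3,14],[1.5,-6,0,1.5,0.4,21],[1.5,-6.9,0.5,1.9,0.5,28],[1.5,-6.9,1.5,1.9,0.5,32.3],[1.5,-6.9,2.5,1.9,0.5,32.3],[1.5,-6.9,2.5,1.9,0.5,32.3]]]}}

```text
clock: 8.78
tool_pos: [0.4117, 0.03, 0.1186]
orientation: [180.0, 0.1, -2.9]
force: [-0.3, -0.4, -1.0]
opening: 0.0482
gripper_force: 0.0
```

```bash
python3 -c "
from h import *
go(.412,.0315,.015,-3.2)
s=snap('scene');blue(s,s['img'],(300,428,185,300))"
```

```text
pos [0.4117 0.03   0.1186] [ 1.8e+02  1.0e-01 -2.9e+00] F [-0.3 -0.4 -1. ] t 8.8 row [ 0.05 -0.16 10.36] [0.  0.1 0.3]
area 516.0 (344, 222, 35, 29)
blue c [0.4984 0.0287] size [0.0668 0.0711] yaw long -3.9
```

Emit:
{"op": "send_rows", "data": {"plan": [[[0,-0.1,3,0,0,0.3],[0,-0.1,6,0,0,0.3],[0,-0.1,9,0,0,0.3],[0,-0.1,10.3,0,0,0.3],[0,-0.1,10.3,0,0,0.3]]]}}

```text
clock: 9.25
tool_pos: [0.4119, 0.03, 0.0154]
orientation: [179.9, 0.2, -3.2]
force: [-0.9, -0.2, -0.3]
opening: 0.0484
gripper_force: 0.0
```

```bash
python3 -c "
from h import *
go(.50,.0258,.015,-3.2)"
```

```text
pos [0.4119 0.03   0.0154] [179.9   0.2  -3.2] F [-0.9 -0.2 -0.3] t 9.2 row [ 8.82 -0.08  0.01] [ 0.1  0.2 -0. ]
```

Emit:
{"op": "send_rows", "data": {"plan": [[[1.3,0,0,0,0,0],[2.4,0,0,0,0,0],[3.5,0,0,0,0,0],[4.6,0,0,0,0,0],[5.7,0,0,0,0,0],[6.8,0,0,0,0,0],[7.9,0,0,0,0,0],[9,0,0,0,0,0]]]}}

```text
clock: 9.92
tool_pos: [0.5047, 0.0256, 0.0182]
orientation: [-180.0, -0.1, -3.2]
force: [-3.6, 0.7, 1.5]
opening: 0.0484
gripper_force: 1.6
```

```bash
python3 -c "
from h import *
go(.645,.0176,.015,-3.2)
s=snap('scene');blue(s,s['img'],(290,428,165,300))
t=snap('top','top3.png');
"
```

```text
pos [0.5047 0.0256 0.0182] [-1.8e+02 -1.0e-01 -3.2e+00] F [-3.6  0.7  1.5] t 9.9 row [1.405e+01 1.000e-02 3.400e-01] [-0.  -0.1 -0. ]
area 77.5 (321, 217, 16, 11)
blue c [0.5923 0.0379] size [0.0337 0.029 ] yaw long 63.0
```

Emit:
{"op": "send_rows", "data": {"plan": [[[1.1,0,0,0,0,0],[2.2,0,0,0,0,0],[3.3,0,0,0,0,0],[4.4,0,0,0,0,0],[5.5,0,0,0,0,0],[6.6,0,0,0,0,0],[7.7,0,0,0,0,0],[8.5,0,0,0,0,0]]]}}

```text
clock: 10.68
tool_pos: [0.5901, 0.021, 0.0181]
orientation: [-180.0, -0.1, -3.2]
force: [-2.9, 1.2, 2.9]
opening: 0.0483
gripper_force: 1.9
```

Emit:
{"op": "send_rows", "data": {"plan": [[[0,0,0,0,0,0],[-0.7,0,-0.7,0,0,0],[-0.7,-1.5,-1.2,0,0,0],[-0.7,-1.5,-1.2,0,0,0]]], "fingers": 0.34}}

```text
clock: 11.02
tool_pos: [0.5829, 0.038, 0.032]
orientation: [-179.9, -0.3, -3.2]
force: [0.1, 0.8, 0.6]
opening: 0.0308
gripper_force: 0.0
```

Run:
```python
from h import *
go(.652,.032,.03,-3.2)
s=snap('scene','s4.png');t=snap('top','t4.png')
a=s['img'][150:280,220:370];b=t['img'][110:235,250:390]
A=cv2.resize(a,None,fx=2.7,fy=2.7,interpolation=2);B=cv2.resize(b,None,fx=2.7,fy=2.7,interpolation=2)
o=np.zeros((360,800,3),np.uint8);o[:A.shape[0],:A.shape[1]]=A;o[:B.shape[0],410:410+B.shape[1]]=B
cv2.imwrite('pics/crop4.png',o[:,:,::-1])
```

```text
pos [0.5829 0.038  0.032 ] [-179.9   -0.3   -3.2] F [0.1 0.8 0.6] t 11.0 row [6.93 0.22 0.23] [-0.1 -0.3  0. ]
```

View pics/crop4.png

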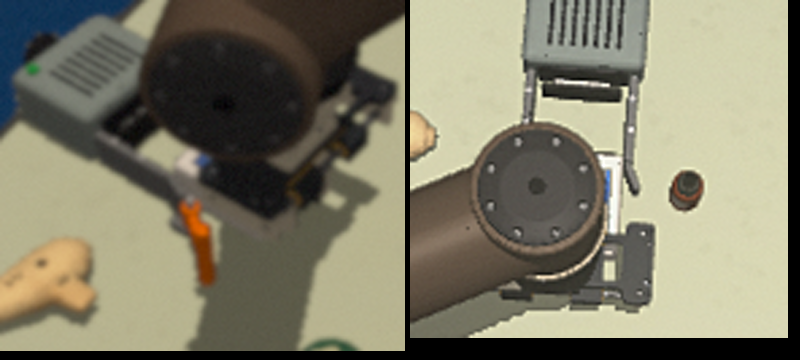

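The crop shows the cartridge entering the bay square, right edge at col ~620 and wall at ~630. The gripper body clears the bottle by about 15 mm, so I'll push on towards the seal.

Emit:
{"op": "send_rows", "data": {"plan": [[[0.8,0,0,0,0,0],[1.7,0,0,0,0,0],[2.6,0,0,0,0,0],[3.5,0,0,0,0,0],[4.4,0,0,0,0,0],[5.2,0,0,0,0,0],[5.9,0,0,0,0,0],[6.5,0,0,0,0,0]]]}}

```text
clock: 11.78
tool_pos: [0.6474, 0.0324, 0.0298]
orientation: [-180.0, 0.0, -3.3]
force: [-6.0, 2.6, 4.4]
opening: 0.03
gripper_force: 3.0
```

Emit:
{"op": "send_rows", "data": {"plan": [[[0.2,0,0,0,0,0],[0.4,0,0,0,0,0],[0.5,0,0,0,0,0],[0.5,0,0,0,0,0]]]}}

```text
clock: 12.12
tool_pos: [0.6527, 0.0322, 0.03]
orientation: [-180.0, -0.1, -3.2]
force: [-0.3, -0.3, -0.0]
opening: 0.0299
gripper_force: 0.2
```

Emit:
{"op": "send_rows", "data": {"plan": [[[-1,0,0,0,0,0],[-4,0,0,0,0,0],[-6,0,-3,0,0,0],[-6,0,-7,0,0,0],[-6,-3,-10,0,0,0],[-6,-7,-11,0,0,0],[-6,-11,-11,0,0,0],[-5,-15,-11,0,0,0]]], "fingers": 0}}

```text
clock: 12.78
tool_pos: [0.61, 0.1867, 0.143]
orientation: [-179.8, -0.3, -3.3]
force: [1.6, -0.3, -0.3]
opening: 0.0004
gripper_force: 0.0
```

Run:
```python
from h import *
go(.615,.186,.05,0)
s=snap('scene','s5.png');t=snap('top','t5.png')
r,b=cart(t,(298,345,145,210));print(r,b.round(4).tolist())
hsv=cv2.cvtColor(t['img'],cv2.COLOR_RGB2HSV)
m=((hsv[...,0]<14)&(hsv[...,1]>180)&(hsv[...,2]>120)).astype(np.uint8);m[:165]=0;m[215:]=0;m[:,:255]=0;m[:,310:]=0
p=np.argwhere(m)[:,::-1];print('orange',len(p),p.min(0),p.max(0))
a=s['img'][150:280,220:370];b=t['img'][110:235,250:390]
A=cv2.resize(a,None,fx=2.7,fy=2.7,interpolation=2);B=cv2.resize(b,None,fx=2.7,fy=2.7,interpolation=2)
o=np.zeros((360,800,3),np.uint8);o[:A.shape[0],:A.shape[1]]=A;o[:B.shape[0],410:410+B.shape[1]]=B
cv2.imwrite('pics/crop5.png',o[:,:,::-1])
```

```text
pos [0.61   0.1867 0.143 ] [-179.8   -0.3   -3.3] F [ 1.6 -0.3 -0.3] t 12.8 row [0.46 0.07 9.3 ] [-0.2 -0.3 -3.3]
((0.7149183750152588, 0.012579455971717834), (0.08855447173118591, 0.10358543694019318), 86.77872467041016) [[0.6607000231742859, -0.028699999675154686], [0.7641000151634216, -0.03449999913573265], [0.76910001039505, 0.05389999970793724], [0.6657000184059143, 0.059700001031160355]]
orange 17 [280 178] [288 186]
```

View pics/crop5.png

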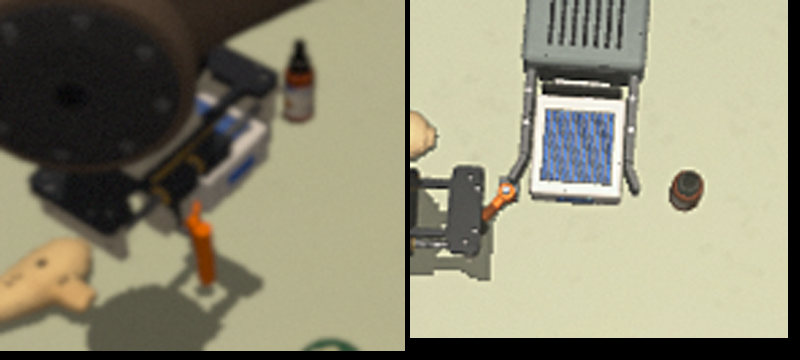

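The crop shows the cartridge straight in the bay with its rear just outside the mouth. The clamp is still open and nothing else has moved. Next I'll swing the clamp shut.

Emit:
{"op": "send_rows", "data": {"plan": [[[0,0,3,0,0,-3.3],[-0.3,0,6,0,0,-3.3],[-0.5,0,9.3,0,0,-3.3],[-0.5,0,9.3,0,0,-3.3],[-0.5,1,9.3,0,0,-3.3],[-0.5,2.2,9.3,0,0,-3.3],[-0.5,3.4,9.3,0,0,-3.3],[-0.5,4.6,9.3,0,0,-3.3]]]}}

```text
clock: 13.55
tool_pos: [0.5994, 0.1422, 0.0489]
orientation: [-179.7, 0.1, 0.0]
force: [-11.1, 12.5, 1.3]
opening: 0.0005
gripper_force: 6.0
```

Emit:
{"op": "send_rows", "data": {"plan": [[[0,1.2,0,0,0,0],[0,2.4,0,0,0,0],[0,3.6,0,0,0,0],[0,4.8,0,0,0,0],[0,5.5,0,0,0,0],[0,5.5,0,0,0,0],[0,4.0,0,0,0,0],[-2,3.0,0,0,0,0]]]}}

```text
clock: 14.22
tool_pos: [0.5872, 0.1099, 0.0499]
orientation: [-179.9, -0.4, -0.0]
force: [-0.4, 1.2, 0.6]
opening: 0.0002
gripper_force: 0.0
```

Run:
```python
from h import *
go(.57,.045,.052,0)
s=snap('scene');hsv=cv2.cvtColor(s['img'],cv2.COLOR_RGB2HSV)
m=((hsv[...,0]<14)&(hsv[...,1]>170)&(hsv[...,2]>120)).astype(np.uint8);m[:150]=0;m[280:]=0;m[:,:250]=0;m[:,350:]=0
p=np.argwhere(m)[:,::-1];print('orange',len(p),p.min(0),p.max(0))
if len(p):
    q=p[p[:,1]<=p[:,1].min()+1].mean(0);print(q,ray(s,q,.085))
```

```text
pos [0.5872 0.1099 0.0499] [-179.9   -0.4   -0. ] F [-0.4  1.2  0.6] t 14.2 row [-1.72  6.49 -0.24] [-0.1 -0.4 -0. ]Traceback (most recent call last):
  File "<stdin>", line 5, in <module>
    return umr_minimum(a, axis, None, out, keepdims, initial, where)
ValueError: zero-size array to reduction operation minimum which has no identity
```

Emit:
{"op": "send_rows", "data": {"plan": [[[-3,0,-0.3,0,0,0],[-3.5,3,-0.3,0,0,0],[-3.5,6,-0.3,0,0,0],[-2.5,6.2,-0.3,0,0,0],[-1.2,6.4,-0.3,0,0,0],[0,6.6,-0.3,0,0,0],[1.0,6.9,-0.3,0,0,0],[2.0,7.3,-0.3,0,0,0]]]}}

```text
clock: 14.93
tool_pos: [0.5941, 0.0316, 0.0505]
orientation: [179.7, 0.9, -0.0]
force: [-38.7, -17.4, 27.2]
opening: 0.0007
gripper_force: 18.6
```

Run:
```python
from h import *
go(.648,.02,.053,0)
s=snap('scene');hsv=cv2.cvtColor(s['img'],cv2.COLOR_RGB2HSV)
for im in (s,snap('top','t6.png')):
    hsv=cv2.cvtColor(im['img'],cv2.COLOR_RGB2HSV)
    m=((hsv[...,0]<16)&(hsv[...,1]>170)&(hsv[...,2]>90)).astype(np.uint8);m[:150]=0;m[280:]=0;m[:,:250]=0;m[:,350:]=0
    p=np.argwhere(m)[:,::-1];print('orange',len(p),p.min(0) if len(p) else '',p.max(0) if len(p) else '')
```

```text
pos [0.5941 0.0316 0.0505] [179.7   0.9  -0. ] F [-38.7 -17.4  27.2] t 14.9 row [ 5.38  1.16 -0.33] [ 0.3  0.9 -0. ]
orange 166 [286 225] [318 233]
orange 0
```

Emit:
{"op": "send_rows", "data": {"plan": [[[-2,0,0,0,0,0],[-4,0.5,0,0,0,0],[-7,1,-3,0,0,0],[-10,2,-6,0,0,0],[-11,3,-9,0,0,0],[-11,4,-11.5,0,0,0],[-11,4,-11.5,0,0,0]]]}}

```text
clock: 15.62
tool_pos: [0.4957, -0.0044, 0.1722]
orientation: [-179.8, -0.7, 0.1]
force: [1.7, 0.1, -0.0]
opening: 0.0006
gripper_force: 0.0
```

Run:
```python
from h import *
go(.648,.02,.053,0)
for n in ('scene','top'):
    s=snap(n,n+'7.png');hsv=cv2.cvtColor(s['img'],cv2.COLOR_RGB2HSV)
    m=((hsv[...,0]<16)&(hsv[...,1]>170)&(hsv[...,2]>90)).astype(np.uint8);m[:165]=0;m[280:]=0;m[:,:255]=0;m[:,330:]=0
    k,lab,st,ce=cv2.connectedComponentsWithStats(m)
    i=1+st[1:,4].argmax();p=np.argwhere(lab==i)[:,::-1]
    print(n,len(p),p.min(0),p.max(0))
    for y in range(p[:,1].min(),p[:,1].max()+1): 
        q=p[p[:,1]==y][:,0];print((y,int(q.min()),int(q.max())),end=' ')
    print()
r,b=cart(s,(298,345,145,210));print(r,b.round(4).tolist())
```

```text
pos [ 0.4957 -0.0044  0.1722] [-1.798e+02 -7.000e-01  1.000e-01] F [ 1.7  0.1 -0. ] t 15.6 row [15.07 -2.37 12.13] [-0.2 -0.7  0.1]
scene 279 [286 208] [321 233]
(208, 317, 319) (209, 316, 320) (210, 316, 321) (211, 316, 321) (212, 317, 321) (213, 317, 320) (214, 317, 320) (215, 317, 320) (216, 317, 320) (217, 317, 320) (218, 317, 320) (219, 317, 320) (220, 317, 320) (221, 317, 320) (222, 317, 320) (223, 317, 320) (224, 316, 320) (225, 287, 320) (226, 286, 320) (227, 286, 320) (228, 287, 320) (229, 287, 320) (230, 288, 319) (231, 288, 295) (232, 289, 293) (233, 289, 292) 
top 56 [283 178] [294 192]
(178, 284, 287) (179, 287, 287) (180, 283, 287) (181, 283, 288) (182, 283, 286) (183, 283, 289) (184, 285, 289) (185, 287, 290) (186, 288, 291) (187, 288, 292) (188, 289, 292) (189, 290, 293) (190, 291, 294) (191, 292, 294) (192, 292, 293) 
((0.7150055170059204, 0.012662708759307861), (0.08840008825063705, 0.10340425372123718), 86.76665496826172) [[0.6608999967575073, -0.028599999845027924], [0.7641000151634216, -0.03440000116825104], [0.76910001039505, 0.05389999970793724], [0.6658999919891357, 0.059700001031160355]]
```

Run:
```python
from h import *
s=snap('scene')
P=ray(s,(318.5,210.3),.085);pin=np.array([.6695,.0894]);d=P[:2]-pin
print(P,np.linalg.norm(d),'q',np.arctan2(-d[0],-d[1])-np.radians(3.2), ray(s,(317.9,218),.085))
```

```text
[0.61195307 0.04752881 0.085     ] 0.07116772802540096 q 0.8859349835269451 [0.59913318 0.06931158 0.085     ]
```

Emit:
{"op": "send_rows", "data": {"plan": [[[1.2,-1,0,0,0,7],[2.4,-2,0,0,0,14],[3.6,-3.2,0,0,0,21],[4.8,-4.4,0,0,0,28],[6,-5.6,0,0,0,35],[7.2,-6.8,0,0,0,42],[8.4,-8,0,0,0,49],[9,-8.8,0,0,0,54]]]}}

```text
clock: 16.43
tool_pos: [0.5839, 0.0853, 0.1636]
orientation: [180.0, -0.0, -54.3]
force: [-0.4, -0.3, 0.2]
opening: 0.0005
gripper_force: 0.0
```

Emit:
{"op": "send_rows", "data": {"plan": [[[0,0,3,0,0,0],[0,0,6,0,0,0],[0,0,9,0,0,0],[0,0,11.9,0,0,0],[0,0,11.9,0,0,0]]]}}

```text
clock: 16.85
tool_pos: [0.5789, 0.0828, 0.0395]
orientation: [179.5, 0.1, -54.0]
force: [-1.1, -1.1, -0.6]
opening: -0.0001
gripper_force: 0.0
```

```bash
cat > arc.py <<'E'
from h import *
import sys
o=ctrl.get_obs();print(np.round(o['tool_pos'],4),np.round(o['orientation'],2),np.round(o['force'],1))
th=np.radians(o['orientation'][2]);X=np.array([np.cos(th),np.sin(th)]);Y=np.array([np.sin(th),-np.cos(th)])
pin=np.array([.6695,.0894])
for q in map(float,sys.argv[1:]):
    u=np.array([np.cos(q),-np.sin(q)]);t=pin+.072*np.array([-np.sin(q),-np.cos(q)])-.0175*u
    d=(t-o['tool_pos'][:2])*100;print(q,np.round(t,4),np.round([d@X,d@Y],2),round(o['orientation'][2]+np.degrees(q),1))
E
python3 arc.py .94 .85 .75 .65 .55 .45 .35 .25 .15 .05 0
```

```text
[0.5789 0.0828 0.0395] [ 1.7948e+02  1.4000e-01 -5.4000e+01] [-1.1 -1.1 -0.6]
0.94 [0.601  0.0611] [ 3.06 -0.51] -0.1
0.85 [0.6039 0.055 ] [ 3.71 -0.39] -5.3
0.75 [0.6076 0.0486] [ 4.45 -0.31] -11.0
0.65 [0.612  0.0427] [ 5.19 -0.32] -16.8
0.55 [0.6169 0.0372] [ 5.93 -0.39] -22.5
0.45 [0.6224 0.0322] [ 6.65 -0.54] -28.2
0.35 [0.6284 0.0278] [ 7.36 -0.77] -33.9
0.25 [0.6347 0.024 ] [ 8.04 -1.06] -39.7
0.15 [0.6414 0.0208] [ 8.69 -1.41] -45.4
0.05 [0.6484 0.0184] [ 9.3  -1.84] -51.1
0.0 [0.652  0.0174] [ 9.59 -2.07] -54.0
```

Emit:
{"op": "send_rows", "data": {"plan": [[[0,-0.4,-1.4,0,0,0],[1.5,-0.5,-1.4,0,0,0],[2.7,-0.5,-1.4,0,0,0],[3.1,-0.5,-1.4,0,0,0],[3.7,-0.4,-1.4,0,0,-5.3],[4.5,-0.3,-1.4,0,0,-11],[5.2,-0.3,-1.4,0,0,-17],[5.9,-0.4,-1.4,0,0,-22.5]]]}}

```text
clock: 17.52
tool_pos: [0.6209, 0.0394, 0.0606]
orientation: [-179.9, -0.0, -31.2]
force: [-3.6, 5.9, 2.3]
opening: 0.0003
gripper_force: 2.6
```

```bash
python3 arc.py .55 .45 .35 .25 .15 .05 0 -.05
```

```text
[0.6209 0.0394 0.0606] [-1.7987e+02 -1.0000e-02 -3.1160e+01] [-3.6  5.9  2.3]
0.55 [0.6169 0.0372] [-0.22  0.4 ] 0.4
0.45 [0.6224 0.0322] [0.51 0.54] -5.4
0.35 [0.6284 0.0278] [1.25 0.61] -11.1
0.25 [0.6347 0.024 ] [1.99 0.6 ] -16.8
0.15 [0.6414 0.0208] [2.72 0.53] -22.6
0.05 [0.6484 0.0184] [3.45 0.38] -28.3
0.0 [0.652  0.0174] [3.81 0.27] -31.2
-0.05 [0.6556 0.0166] [4.16 0.15] -34.0
```

Emit:
{"op": "send_rows", "data": {"plan": [[[0.5,0.5,0.3,0,0,-5.4],[1.2,0.6,0.3,0,0,-11],[2.0,0.6,0.3,0,0,-17],[2.7,0.5,0.3,0,0,-22.5],[3.1,0.4,0.3,0,0,-25.5],[3.4,0.4,0.3,0,0,-28.3],[3.6,0.3,0.3,0,0,-30],[3.8,0.3,0.3,0,0,-31]]]}}

```text
clock: 18.18
tool_pos: [0.6473, 0.0178, 0.0571]
orientation: [-179.9, 0.4, -0.4]
force: [-23.9, 16.5, 17.2]
opening: 0.0007
gripper_force: 13.2
```

```bash
python3 arc.py .05 0 -.05
```

```text
[0.6473 0.0178 0.0571] [-179.9     0.37   -0.4 ] [-23.9  16.5  17.2]
0.05 [0.6484 0.0184] [ 0.11 -0.06] 2.5
0.0 [0.652  0.0174] [0.47 0.04] -0.4
-0.05 [0.6556 0.0166] [0.83 0.11] -3.3
```

Emit:
{"op": "send_rows", "data": {"plan": [[[0.2,0,0,0,0,0],[0.4,0,0,0,0,0],[0.5,0,0,0,0,0],[0.5,0,0,0,0,0]]]}}

```text
clock: 18.52
tool_pos: [0.6476, 0.0177, 0.057]
orientation: [-179.9, 0.8, -0.5]
force: [-33.7, 15.3, 25.7]
opening: 0.0003
gripper_force: 18.5
```

Emit:
{"op": "send_rows", "data": {"plan": [[[-1,0,0,0,0,0],[-3,0,-1,0,0,0],[-6,0,-5,0,0,0],[-9,1,-8,0,0,0],[-12,2,-11,0,0,0],[-15,3,-12,0,0,0],[-15,3,-12,0,0,0]]]}}

```text
clock: 19.1
tool_pos: [0.5032, -0.0138, 0.1813]
orientation: [-179.8, -0.4, -0.5]
force: [0.0, -0.7, -1.4]
opening: 0.0006
gripper_force: 0.0
```

Run:
```python
from h import *
s=snap('scene','s8.png');t=snap('top','t8.png')
r,b=cart(t,(298,345,140,200));print(r,b.round(4).tolist())
hsv=cv2.cvtColor(s['img'],cv2.COLOR_RGB2HSV)
m=((hsv[...,0]<16)&(hsv[...,1]>170)&(hsv[...,2]>90)).astype(np.uint8);m[:165]=0;m[280:]=0;m[:,:265]=0;m[:,340:]=0
k,lab,st,ce=cv2.connectedComponentsWithStats(m);p=np.argwhere(lab==1+st[1:,4].argmax())[:,::-1]
top=p[p[:,1]<=p[:,1].min()+4].mean(0);P=ray(s,top,.085);d=P[:2]-np.array([.6695,.0894])
print(len(p),top,P,np.linalg.norm(d),'q',np.arctan2(-d[0],-d[1])-np.radians(3.2))
a=s['img'][150:280,220:370];b=t['img'][110:235,250:390]
A=cv2.resize(a,None,fx=2.7,fy=2.7,interpolation=2);B=cv2.resize(b,None,fx=2.7,fy=2.7,interpolation=2)
o=np.zeros((360,800,3),np.uint8);o[:A.shape[0],:A.shape[1]]=A;o[:B.shape[0],410:410+B.shape[1]]=B
cv2.imwrite('pics/crop8.png',o[:,:,::-1]);go(.5,0,.17,0)
```

```text
((0.7276475429534912, 0.013225223869085312), (0.09067230671644211, 0.10329695791006088), 84.8935317993164) [[0.6722000241279602, -0.027300000190734863], [0.7750999927520752, -0.0364999994635582], [0.7831000089645386, 0.05380000174045563], [0.6801999807357788, 0.06300000101327896]]
243 [307.5 197. ] [0.66046905 0.0242749  0.085     ] 0.06574827886428451 q 0.08194151936128011
pos [ 0.506  -0.0128  0.1791] [-179.9   -0.3   -0.5] F [-0.  -0.4  0.6] t 19.2 row [-0.61 -1.27  0.91] [-0.1 -0.3 -0.5]
```

View pics/crop8.png

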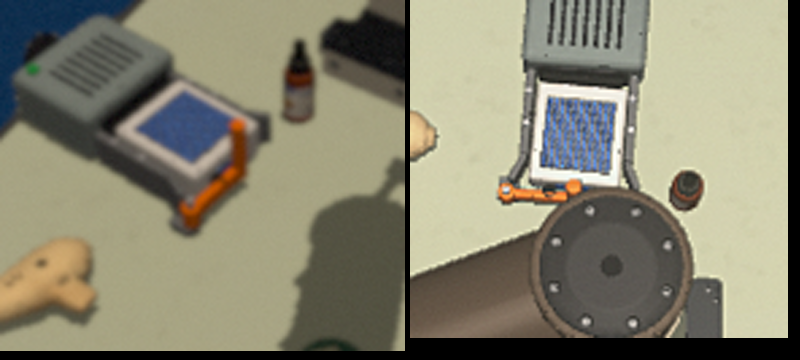

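The final crop shows the clamp across the mouth, with the pin at (506,190) and the post top at (573,186). The cartridge has been driven about 12 mm deeper, and the bottle and ocarina are untouched. I'll check the clamp angle and the cartridge yaw numerically.

Run:
```python
from h import *
s=snap('scene');t=snap('top')
blue(t,t['img'],(298,345,140,180));blue(s,s['img'],(270,315,175,215))
def om(im,x0,x1,y0,y1):
    hsv=cv2.cvtColor(im['img'],cv2.COLOR_RGB2HSV);m=((hsv[...,0]<18)&(hsv[...,1]>150)&(hsv[...,2]>100)).astype(np.uint8)
    k=np.zeros_like(m);k[y0:y1,x0:x1]=m[y0:y1,x0:x1];return k
m=om(t,278,318,165,195)
for y in range(170,190):
    q=np.nonzero(m[y])[0]
    if len(q):print(y,q.tolist())
m=om(s,280,330,180,240)
for y in range(190,216,2): print(y,np.nonzero(m[y])[0].tolist())
pin=np.array([.6695,.0894]);O=np.array([.6745,.016])
for c,p in((t,(310.4,178.9)),(s,(308.5,197.3))):
    P=ray(c,p,.085);d=P[:2]-pin;print(P.round(4),np.linalg.norm(d).round(4),'q',np.arctan2(-d[0],-d[1])-.056)
```

```text
area 567.0 (299, 146, 27, 27)
blue c [0.7269 0.014 ] size [0.069  0.0736] yaw long -5.2
area 415.5 (272, 185, 32, 24)
blue c [0.7271 0.0152] size [0.0663 0.0697] yaw long -5.4
177 [309, 310, 311, 312]
178 [284, 285, 286, 287, 308, 309, 310, 311, 312]
179 [283, 287, 308, 309, 310, 311, 312, 313]
180 [283, 287, 288, 289, 290, 291, 292, 293, 294, 295, 297, 308, 309, 310]
181 [283, 287, 288, 289, 290, 291, 292, 293, 294, 295, 296, 297, 298, 301, 302, 304, 305, 306, 307]
182 [283, 284, 285, 286, 287, 288, 289, 290, 291, 292, 293, 294, 295, 296, 297, 298, 299, 303, 304, 305, 306, 307]
183 [283, 284, 285, 286, 287, 288, 289, 290, 291, 292, 293, 294, 295, 296, 297, 298, 299, 300, 301, 302, 303, 304, 305]
184 [285, 286, 299, 300, 301, 302, 303, 304]
190 []
192 []
194 [307, 308]
196 [306, 307, 308, 309, 310]
198 [306, 307, 308, 309]
200 [306, 307, 308, 309, 310]
202 [306, 307, 308, 309]
204 [307, 308, 309, 310]
206 [306, 307, 308, 309, 310]
208 [307, 308, 309, 310]
210 [307, 308, 309, 310]
212 [304, 305, 306, 307, 308, 309, 310]
214 [302, 303, 304, 305, 306, 307, 308, 309, 310]
[0.6621 0.0172 0.085 ] 0.0725 q 0.04597137436225172
[0.6578 0.0238 0.085 ] 0.0666 q 0.12102715395178579
```

```bash
python3 -c "
from plant import ctrl
print(ctrl.close_job())"
```

```text
the job is handed in; nothing more can be done
None
```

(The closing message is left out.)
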